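Click both cup warmers to the middle setting

ROBOT

A 6-joint arm with a two-finger parallel gripper is mounted at the origin on a cart in front of the work surface, level with it; the furniture and walls round the work are solid. World frame = base frame: x ahead of the robot, y to its left, z up, the work surface at z = 0. Lengths are in m, angles in degrees, forces in N, time in s.
With the tool pointing down it reaches from about 0.4 to 0.825 m from the base axis. Payload 7 kg.
Tool frame: the origin (TCP) lies midway between the tips of the shut fingers; the grasp point (between the pads) lies 19 mm behind it (ctrl.grip_point_offset is the distance from the TCP to the grasp point, in m); x points along the fingers, y is the direction in which the jaws open and shut, and the axes are right-handed (so a half turn about x gives the same grasp; the last joint's range is limited). The gripper opens to 88 mm and grips with 3 to 60 N. Pads are 19 mm wide; open, the fingers measure 130 mm over their backs; the gripper's body (78 mm by 193 mm) begins 47 mm behind the grasp point.
Start: joints at [89.444, 20.546, 0.682, 0, -70.136, -16.507], TCP at [0.198, 0.645, 0.227] pointing down, gripper open.
Joint ranges: [-176.03, 176.03], [-82.01, 121.73], [-58.28, 71.71], [-173.87, 95.51], [-174.79, -0.11], [-173.66, 173.66]. Speed limits (degrees/s): [136.94, 136.94, 172.46, 180, 180, 180].

INTERFACE

Orientations are given as [roll, pitch, yaw] about the fixed x, y, z axes, in that order (R = Rz(yaw) Ry(pitch) Rx(roll)).
In Python, from plant import ctrl gives the robot as it stands.
- The arm moves only by the tool drive_tool, never from a script. Its argument "plan" is a list of rows, each a list of 3 entries, a list of its own where there are three numbers: the shift along the tool's x, y, z in m, then the turn, a rotation vector about the tool's x, y, z in degrees, then the opening, from 0 (shut) to 1 (fully open). In form: [[[dx, dy, dz], [wx, wy, wz], grip], ...]. A call has 1 to 20 rows; each row is the pose to reach, as a shift and turn from the pose measured when the call began, along the tool's axes at that moment; what a row does not reach only later rows make up. A row lasts 1/12 s, in which the tool goes at most 41.7 mm and 7.16 degrees, less where a joint would pass 70% of its speed; a pose out of reach is approached as far as the arm can. A call with a gripper value outside its range is refused whole. The fingers move at their own pace and stop on an object; the grip force is fixed at half the most. Time passes only in rows, so rows that repeat a pose let the fingers close. It gives the time, the measured TCP pose, the force and the opening at its end, in the units of the state.
- ctrl.get_obs(): the state, without advancing time (a new reading comes with each control period).
- ctrl.snapshot(name): name is "scene" or "top" or "wrist"; returns the picture (480x640x3 uint8, blue, green, red); there is no depth.
- ctrl.get_calibration(name): a dict with "fx", "fy", "cx", "cy" (pixels), "dist_coeffs" ([k1, k2, p1, p2, k3] as OpenCV has them; the pictures are not rectified), "R" (3x3) and "t" (3): a world point X has camera coordinates R X + t. Camera axes: x right, y down, z forward; pixel columns grow to the right and rows downward; lengths in m; the calibration is good to about 2 mm. A picture is of the moment at which its call begins: read the wrist's pose just before it. get_calibration takes no time and is no camera call; for the wrist camera it gives the pose at the moment of the call.
- ctrl.close_job(): hands the job in, once; it reports no verdict.
Trained networks look in the newest picture that a camera, given by its name, has taken for a name from the list of things; names that differ only in an ending like _2 or _b are one class to them, and where a whole thing is asked for, a point or a joint stands for the part that bears it (a point fixed in the world has none). Each returns a list of dicts, best first, with "confidence" (0 to 1); they miss things now and then, are a little off and sometimes report something else, mostly with a low value. They report only what shows in the picture. A call takes as long as a camera call.
- ctrl.cut_out(camera, name): "pixels" (480x640 bool, what is visible of it) and "pixel" ([column, row] in pixels, amid what is visible of it).
- ctrl.landmark_of(camera, name): "pixel" ([column, row] in pixels: a listed point, or the origin of a listed thing).
The state is a dict: "clock": time; "joint_pos": joint angles; "qvel": joint speeds; "tau": joint torques, N m; "tool_pos": TCP position; "orientation": TCP orientation; "force": force on the tool from outside, world axes, zero at the start; "moment": the same for the moment, N m; "opening": finger opening in m.
Only numpy, scipy, OpenCV 4.12 (cv2) and the standard library are available. Lean on these libraries where they do the work, as an engineer would, in place of code of your own. Each camera call takes 0.05 s, during which the arm holds its last target. There are 200 camera calls.

TASK

Set both cup warmers to their middle setting: with a fingertip on the knurled rim, turn the black thumbwheel at the front of each one by one click, in whichever direction it needs, until it clicks into the middle position with its white bar pointing straight out at the front. Only stroke the wheels: grasp and lift nothing, and leave the cups on the warmers and everything around them where they stand.

Things in the scene. Friction and masses are not known exactly. Their poses are not given: they have to be found in the camera images.
- wheel_a (a joint): thumbwheel of warmer_a, rad; click positions -0.6, 0, +0.6 (0: middle, white bar points straight out of the front). Positive is counter-clockwise from above: the exposed front rim goes to the warmer's right (its -y). About 2 N along the rim takes it over the hump (0.3 either side of 0), then it snaps into the next position and stays. End stops +-0.74
- wheel_b (a joint): thumbwheel of warmer_b, rad; click positions -0.6, 0, +0.6 (0: middle, white bar points straight out of the front). Positive is counter-clockwise from above: the exposed front rim goes to the warmer's right (its -y). About 2 N along the rim takes it over the hump (0.3 either side of 0), then it snaps into the next position and stays. End stops +-0.74
- wheel_a_axis (a point): point on the wheel's vertical axis, 28 mm above the counter, half-way up the wheel; axes as warmer_a. Black wheel 72 mm diameter over 36 vertical ribs (2 mm deep), 20 to 36 mm above the counter. The head's front wall is at x = -10 mm: the rim sticks out 26 mm, free above and below. Its rear half is inside the head: it can be stroked with a fingertip, not pinched
- wheel_b_axis (a point): point on the wheel's vertical axis, 28 mm above the counter, half-way up the wheel; axes as warmer_b. Black wheel 72 mm diameter over 36 vertical ribs (2 mm deep), 20 to 36 mm above the counter. The head's front wall is at x = -10 mm: the rim sticks out 26 mm, free above and below. Its rear half is inside the head: it can be stroked with a fingertip, not pinched
- warmer_a: white cup warmer with the brown espresso cup on it, fixed, origin under its centre, x from front to back, y left, z up. 158 mm long (x -74 to +84), 116 wide. Front: control head 46 mm tall, x -75 to -20, with the thumbwheel (axis at x = -65). Behind it a base 20 mm tall with a 96 mm steel plate, top 23 mm, centre x = +33
- warmer_b: white cup warmer with the small steel cup on it, fixed, origin under its centre, x from front to back, y left, z up. 158 mm long (x -74 to +84), 116 wide. Front: control head 46 mm tall, x -75 to -20, with the thumbwheel (axis at x = -65). Behind it a base 20 mm tall with a 96 mm steel plate, top 23 mm, centre x = +33
- espresso_cup: brown espresso cup with handle, loose, 64 mm across, 87 mm with handle, 50 mm tall, standing on the plate of warmer_a; origin at its underside; bystander
- steel_cup: small straight steel cup with handle, loose, 62 mm across, 85 mm with handle, 50 mm tall, standing on the plate of warmer_b; origin at its underside; bystander
- mug: white mug with handle, loose, 78x112 mm, 102 mm tall, on the counter at the far left; origin at its underside; bystander
- milk_jug: steel milk jug, loose, 103x69 mm, 92 mm tall, on the counter to the right; origin at its underside; bystander
- teaspoon: steel teaspoon, loose, 130x26 mm, 11 mm tall, lying on the counter to the right of the warmers; origin at its underside; bystander

How it is judged:
By the outcome, as a careful person would: the job done as asked, in the order asked, and still so for the second after the job is handed in, with the robot touching nothing.
It also fails if it takes over 72 s, if anything falls off the work surface, if the arm or the gripper's body presses on something with over 40 N, if the wrist force passes 120 N, or if a joint passes its speed limit or range.

## Working session

There is one attempt and no reset: what is moved stays moved. The work goes in short steps, Python scripts to look and compute and a tool call to move; the robot and the scene stay as the last step left them, time stands still between calls to the robot, and variables do not carry over. Pictures are saved under pics/ and viewed, about 8 in all and at most 12, crops included, and the job is handed in when it is done.

Besides the shell and the picture viewer there is one more tool, called after "Call:" as name(argument=value, ...), one argument or row to a line, values as JSON. drive_tool: Moves the arm, as the interface text tells. Its arguments: {"type":"object","properties":{"plan":{"type":"array","items":{"type":"array"}}},"required":["plan"]}

```bash
mkdir -p pics; cat > h.py <<'E'
import numpy as np, cv2
from plant import ctrl
def ray(cam,px,z,c=None):
    c=c or ctrl.get_calibration(cam)
    K=np.array([[c["fx"],0,c["cx"]],[0,c["fy"],c["cy"]],[0,0,1.]])
    u=cv2.undistortPoints(np.array([[px]],float),K,np.array(c["dist_coeffs"],float))[0,0]
    R=np.array(c["R"]);t=np.array(c["t"]).ravel()
    o=-R.T@t; d=R.T@np.array([u[0],u[1],1])
    return o+d*(z-o[2])/d[2]
def proj(cam,X,c=None):
    c=c or ctrl.get_calibration(cam)
    K=np.array([[c["fx"],0,c["cx"]],[0,c["fy"],c["cy"]],[0,0,1.]])
    return cv2.projectPoints(np.array(X,float).reshape(-1,3),cv2.Rodrigues(np.array(c["R"]))[0],np.array(c["t"],float),K,np.array(c["dist_coeffs"],float))[0][:,0]
E
python3 - <<'E'
from h import *
print(ctrl.get_obs())
for cam in ["top","scene"]:
    im=ctrl.snapshot(cam); cv2.imwrite(f"pics/{cam}1.png",im)
    for n,z in [("wheel_a_axis",.028),("wheel_b_axis",.028),("warmer_a",0),("warmer_b",0),("espresso_cup",.023),("steel_cup",.023),("milk_jug",0),("teaspoon",0),("mug",0)]:
        for d in ctrl.landmark_of(cam,n): print(cam,n,np.round(d["pixel"]),round(d["confidence"],2),np.round(ray(cam,d["pixel"],z),4))
E
```

```text
{'clock': 0.0, 'joint_pos': array([ 8.94452662e+01,  2.05914184e+01,  6.34577930e-01, -2.12826782e-02,
       -7.01357464e+01, -1.65060359e+01]), 'qvel': array([-0.01650559,  0.06411897, -0.00449997, -0.09001278, -0.00260333,
        0.12228354]), 'tau': array([ 3.20988611e-04, -5.82713485e+01,  2.93054563e+01,  6.99708447e+00,
        6.95720402e-03, -1.49336333e-04]), 'tool_pos': array([0.19792023, 0.6448232 , 0.22562533]), 'orientation': array([  94.31408076,   89.90527538, -102.75393688]), 'force': array([-0.42414419, -0.22040055,  0.0224786 ]), 'moment': array([-0.02740226,  0.02404178, -0.00034939]), 'opening': 0.08758859595325202}
top wheel_a_axis [342. 275.] 0.84 [ 0.53   -0.1034  0.028 ]
top wheel_b_axis [210. 272.] 0.82 [0.5279 0.2071 0.028 ]
top warmer_a [348. 250.] 0.76 [ 0.5914 -0.1177  0.    ]
top warmer_a [206. 249.] 0.64 [0.5851 0.2251 0.    ]
top warmer_b [348. 250.] 0.76 [ 0.5914 -0.1177  0.    ]
top warmer_b [206. 249.] 0.64 [0.5851 0.2251 0.    ]
top espresso_cup [352. 238.] 0.74 [ 0.6171 -0.1241  0.023 ]
top espresso_cup [340. 275.] 0.48 [ 0.5311 -0.0979  0.023 ]
[... 187 characters left out ...]
8 [0.6396 0.3927 0.    ]
scene wheel_b_axis [244. 204.] 0.71 [0.5304 0.2144 0.028 ]
scene warmer_a [334. 270.] 0.96 [ 0.5973 -0.1069  0.    ]
scene warmer_a [267. 204.] 0.91 [0.6001 0.2175 0.    ]
scene warmer_b [334. 270.] 0.96 [ 0.5973 -0.1069  0.    ]
scene warmer_b [267. 204.] 0.91 [0.6001 0.2175 0.    ]
scene espresso_cup [346. 264.] 0.69 [ 0.6182 -0.1253  0.023 ]
scene steel_cup [275. 196.] 0.8 [0.6225 0.2099 0.023 ]
scene milk_jug [445. 375.] 0.8 [ 0.6039 -0.4572  0.    ]
scene milk_jug [362. 364.] 0.5 [ 0.4902 -0.3491  0.    ]
scene teaspoon [362. 362.] 0.88 [ 0.4922 -0.3469  0.    ]
scene mug [254. 172.] 0.72 [0.648  0.3878 0.    ]
scene mug [334. 269.] 0.2 [ 0.5989 -0.1043  0.    ]
```

```bash
python3 - <<'E'
import cv2,numpy as np
a=cv2.imread("pics/top1.png");b=cv2.imread("pics/scene1.png")
print(a.shape)
x=cv2.resize(a[200:320,110:510],(800,240),interpolation=cv2.INTER_CUBIC)
y=cv2.resize(b[140:320,190:440],(500,360),interpolation=cv2.INTER_CUBIC)
o=np.zeros((600,800,3),np.uint8);o[:240]=x;o[240:,:500]=y
cv2.imwrite("pics/c1.png",o)
E
```

```text
(480, 640, 3)
```

View pics/c1.png

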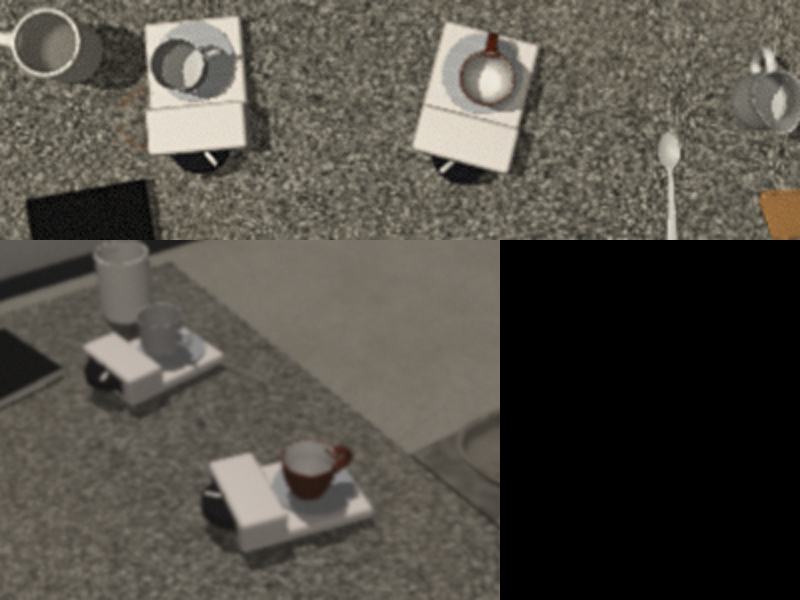

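```bash
cat >> h.py <<'E'
from scipy.spatial.transform import Rotation as Ro
def cur():
    o=ctrl.get_obs(); return np.array(o["tool_pos"]),Ro.from_euler("xyz",o["orientation"],degrees=True),o
def goal(yaw,flip=False):  # tool x down, y along warmer y, z along warmer x
    c,s=np.cos(np.radians(yaw)),np.sin(np.radians(yaw)); k=-1 if flip else 1
    return Ro.from_matrix(np.array([[0,0,-1],[-s*k,c*k,0],[c*k,s*k,0]]).T)
def rel(p,g):
    q,R,o=cur(); return np.round(R.inv().apply(np.array(p)-q),4), np.round((R.inv()*g).as_rotvec(degrees=True),2)
E
python3 - <<'E'
from h import *
p,R,o=cur(); print(R.as_matrix().round(3))
c=ctrl.get_calibration("wrist"); M=np.array(c["R"]); t=np.array(c["t"]).ravel()
print("cam in tool",R.inv().apply(-M.T@t-p).round(3),"fwd",R.inv().apply(M[2]).round(3),"right",R.inv().apply(M[0]).round(3),c["fx"])
for f in (0,1):print(rel([.44,.21,.2],goal(0,f)))
# yaw from top masks
ctrl.snapshot("top")
for n in ["warmer_a","warmer_b"]:
  for d in ctrl.cut_out("top",n):
    m=d["pixels"].astype(np.uint8); r=cv2.minAreaRect(cv2.findNonZero(m)); print(n,d["confidence"],r)
# bar
E
```

```text
[[-0.    -0.293 -0.956]
 [-0.    -0.956  0.293]
 [-1.     0.    -0.   ]]
cam in tool [-0.158 -0.    -0.082] fwd [ 0.953 -0.     0.303] right [ 0.001  1.    -0.   ] 407.5261152740884
(array([ 0.0266,  0.3451, -0.359 ]), array([162.94,  -0.  ,  -0.  ]))
(array([ 0.0266,  0.3451, -0.359 ]), array([-17.06,   0.  ,  -0.  ]))
warmer_a 0.69 ((346.79254150390625, 253.2780303955078), (49.986549377441406, 77.94294738769531), 14.931418418884277)
warmer_a 0.6 ((207.4624481201172, 247.05332946777344), (78.54679870605469, 52.900943756103516), 86.49646759033203)
warmer_b 0.69 ((346.79254150390625, 253.2780303955078), (49.986549377441406, 77.94294738769531), 14.931418418884277)
warmer_b 0.6 ((207.4624481201172, 247.05332946777344), (78.54679870605469, 52.900943756103516), 86.49646759033203)
```

Call:
drive_tool(
  plan=[
    [[0.027,0.345,-0.359],[160,0,0],0],
    [[0.027,0.345,-0.359],[160,0,0],0],
    [[0.027,0.345,-0.359],[160,0,0],0],
    [[0.027,0.345,-0.359],[160,0,0],0],
    [[0.027,0.345,-0.359],[160,0,0],0],
    [[0.027,0.345,-0.359],[160,0,0],0],
    [[0.027,0.345,-0.359],[160,0,0],0],
    [[0.027,0.345,-0.359],[160,0,0],0],
    [[0.027,0.345,-0.359],[160,0,0],0],
    [[0.027,0.345,-0.359],[160,0,0],0],
    [[0.027,0.345,-0.359],[160,0,0],0],
    [[0.027,0.345,-0.359],[160,0,0],0],
    [[0.027,0.345,-0.359],[160,0,0],0],
    [[0.027,0.345,-0.359],[160,0,0],0],
    [[0.027,0.345,-0.359],[160,0,0],0],
    [[0.027,0.345,-0.359],[160,0,0],0],
    [[0.027,0.345,-0.359],[160,0,0],0],
    [[0.027,0.345,-0.359],[160,0,0],0],
    [[0.027,0.345,-0.359],[160,0,0],0],
    [[0.027,0.345,-0.359],[160,0,0],0],
  ],
)

```text
clock: 2.82
tool_pos: [0.4401, 0.2101, 0.1998]
orientation: [25.4, 90.0, 44.7]
force: [-0.6, 1.5, 0.6]
opening: 0.0006
```

```bash
cat >> h.py <<'E'
def look(name,w):
    c=ctrl.get_calibration("wrist"); im=ctrl.snapshot("wrist"); cv2.imwrite(f"pics/{name}.png",im)
    r={}
    for n,z in [(f"wheel_{w}_axis",.028),(f"warmer_{w}",0),("steel_cup" if w=="b" else "espresso_cup",.023)]:
        for d in ctrl.landmark_of("wrist",n)[:2]: print(n,np.round(d["pixel"],1),round(d["confidence"],2),np.round(ray("wrist",d["pixel"],z,c),4))
    return im,c
E
python3 - <<'E'
from h import *
p,R,o=cur(); print(R.as_matrix().round(3), o["joint_pos"].round(1))
im,c=look("w1","b")
E
```

```text
[[ 0.    -0.331  0.944]
 [ 0.     0.944  0.331]
 [-1.     0.     0.   ]] [  48.7    3.9  -24.6    0.   -61.5 -119.3]
wheel_b_axis [280.  301.9] 0.63 [0.5307 0.2118 0.028 ]
```

View pics/w1.png

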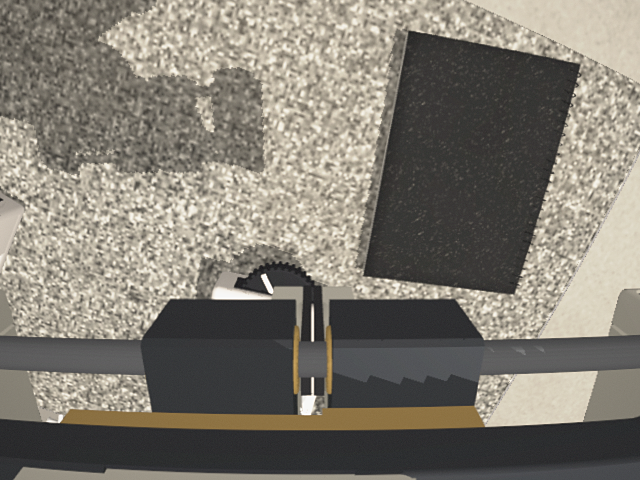

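```bash
python3 - <<'E'
from h import *
print(rel([.455,.206,.14],goal(3,True)))
E
```

```text
(array([ 0.0597, -0.009 ,  0.0126]), array([-1.6304e+02,  1.0000e-02,  2.0000e-02]))
```

Call:
drive_tool(
  plan=[
    [[0,-0.009,0.0126],[-140,0,0],0],
    [[0,-0.009,0.0126],[-140,0,0],0],
    [[0,-0.009,0.0126],[-140,0,0],0],
    [[0,-0.009,0.0126],[-140,0,0],0],
    [[0,-0.009,0.0126],[-140,0,0],0],
    [[0,-0.009,0.0126],[-140,0,0],0],
    [[0,-0.009,0.0126],[-140,0,0],0],
    [[0,-0.009,0.0126],[-140,0,0],0],
    [[0,-0.009,0.0126],[-140,0,0],0],
    [[0,-0.009,0.0126],[-140,0,0],0],
    [[0,-0.009,0.0126],[-140,0,0],0],
    [[0,-0.009,0.0126],[-140,0,0],0],
    [[0,-0.009,0.0126],[-140,0,0],0],
    [[0,-0.009,0.0126],[-140,0,0],0],
    [[0,-0.009,0.0126],[-140,0,0],0],
    [[0,-0.009,0.0126],[-140,0,0],0],
    [[0,-0.009,0.0126],[-140,0,0],0],
    [[0,-0.009,0.0126],[-140,0,0],0],
    [[0,-0.009,0.0126],[-140,0,0],0],
    [[0,-0.009,0.0126],[-140,0,0],0],
  ],
)

```text
clock: 4.68
tool_pos: [0.455, 0.206, 0.1997]
orientation: [-123.7, 90.0, 36.9]
force: [0.2, -0.5, 0.2]
opening: 0.001
```

Call:
drive_tool(
  plan=[
    [[0.06,0,0],[-23,0,0],0],
    [[0.06,0,0],[-23,0,0],0],
    [[0.06,0,0],[-23,0,0],0],
    [[0.06,0,0],[-23,0,0],0],
    [[0.06,0,0],[-23,0,0],0],
    [[0.06,0,0],[-23,0,0],0],
  ],
)

```text
clock: 5.18
tool_pos: [0.4551, 0.2061, 0.1398]
orientation: [-150.0, 90.0, 33.7]
force: [-0.4, 0.5, -0.2]
opening: 0.0003
```

```bash
python3 - <<'E'
from h import *
p,R,o=cur(); print(p,R.as_matrix().round(3), o["joint_pos"].round(1),o["force"],o["clock"])
im,c=look("w2","b")
E
```

```text
[0.45511334 0.20609131 0.13981289] [[ 0.     0.064 -0.998]
 [ 0.    -0.998 -0.064]
 [-1.    -0.    -0.   ]] [ 46.9   8.5 -28.1   0.  -53.4  46.7] [-0.44197675  0.48444046 -0.1913927 ] 5.1833
wheel_b_axis [317.5 118.8] 0.84 [0.5297 0.2078 0.028 ]
warmer_b [309.2  19. ] 0.86 [0.5941 0.2174 0.    ]
```

View pics/w2.png

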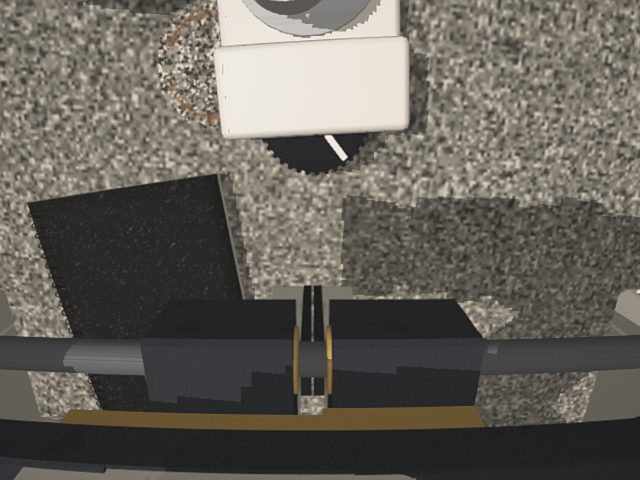

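```bash
python3 - <<'E'
from h import *
p,R,o=cur();c=ctrl.get_calibration("wrist")
print("tcp",proj("wrist",p,c), "tips", proj("wrist",[p+R.apply(v) for v in ([0,.021,-.0095],[0,-.021,-.0095],[0,.0,-.0095])],c).round(0))
a,b=[ray("wrist",x,.046,c) for x in ([224,137],[405,129])]
print(a,b,np.degrees(np.arctan2(-(a-b)[0],(a-b)[1])),np.linalg.norm(a-b))
for z in(.036,.028): print(ray("wrist",[315,172],z,c))
s,e=[ray("wrist",x,.036,c) for x in([328,136],[344,158])]; print("bar",s,e,np.degrees(np.arctan2((e-s)[1],-(e-s)[0])))
im=cv2.imread("pics/w2.png"); cv2.imwrite("pics/z.png",cv2.resize(im[260:420,220:410],(760,640)[:2]))
E
```

```text
tcp [[312.69342325 305.27949352]] tips [[362. 285.]
 [263. 285.]
 [313. 285.]]
[0.51612383 0.26410408 0.046     ] [0.52784425 0.15471809 0.046     ] 6.115756678405648 0.1100121107174136
[0.49653671 0.20726251 0.036     ]
[0.49529351 0.20713816 0.028     ]
bar [0.51981847 0.20056793 0.036     ] [0.50670306 0.18934396 0.036     ] -40.55643097541438
```

```bash
cat >> h.py <<'E'
def at(A,yaw,f,l,z):
    y=np.radians(yaw); ex=np.array([np.cos(y),np.sin(y)]);ey=np.array([-ex[1],ex[0]])
    return np.r_[np.array(A)-f*ex+l*ey,z]
E
python3 - <<'E'
from h import *
print(rel(at([.531,.209],6.1,.065,-.010,.02),goal(6.1,True)))
E
```

```text
(array([ 0.12  ,  0.0148, -0.0113]), array([-2.5 , -0.04,  0.03]))
```

Call:
drive_tool(
  plan=[
    [[0.04,0.0148,-0.0113],[-2.5,0,0],0],
    [[0.08,0.0148,-0.0113],[-2.5,0,0],0],
    [[0.12,0.0148,-0.0113],[-2.5,0,0],0],
    [[0.12,0.0148,-0.0113],[-2.5,0,0],0],
    [[0.12,0.0148,-0.0113],[-2.5,0,0],0],
    [[0.12,0.0148,-0.0113],[-2.5,0,0],0],
  ],
)

```text
clock: 5.88
tool_pos: [0.4684, 0.1929, 0.0217]
orientation: [-154.8, 89.9, 31.3]
force: [-0.4, 0.3, -0.0]
opening: 0.0001
```

Call:
drive_tool(
  plan=[
    [[0,0,-0.008],[0,0,0],0],
    [[0,0,-0.016],[0,0,0],0],
    [[0,0,-0.018],[0,0,0],0],
    [[0,0,-0.018],[0,0,0],0],
  ],
)

```text
clock: 6.22
tool_pos: [0.4854, 0.1943, 0.0232]
orientation: [-98.5, 90.0, 87.5]
force: [-10.0, -0.7, 6.4]
opening: 0.0002
```

```bash
python3 - <<'E'
from h import *
p,R,o=cur(); print(p,o["force"],rel(at([.531,.209],6.1,.0455,-.010,.02),goal(6.1,True)))
im,c=look("w3","b")
cv2.imwrite("pics/w3c.png",cv2.resize(im[140:380,160:480],(800,600),interpolation=cv2.INTER_CUBIC))
E
```

```text
[0.48544251 0.19430106 0.02319494] [-10.01947901  -0.70528869   6.41471045] (array([ 0.0032,  0.0002, -0.0014]), array([-0.01, -0.01,  0.05]))
wheel_b_axis [285.2 204.5] 0.92 [0.5299 0.2098 0.028 ]
warmer_b [284.  34.] 0.66 [0.5949 0.218  0.    ]
```

View pics/w3c.png

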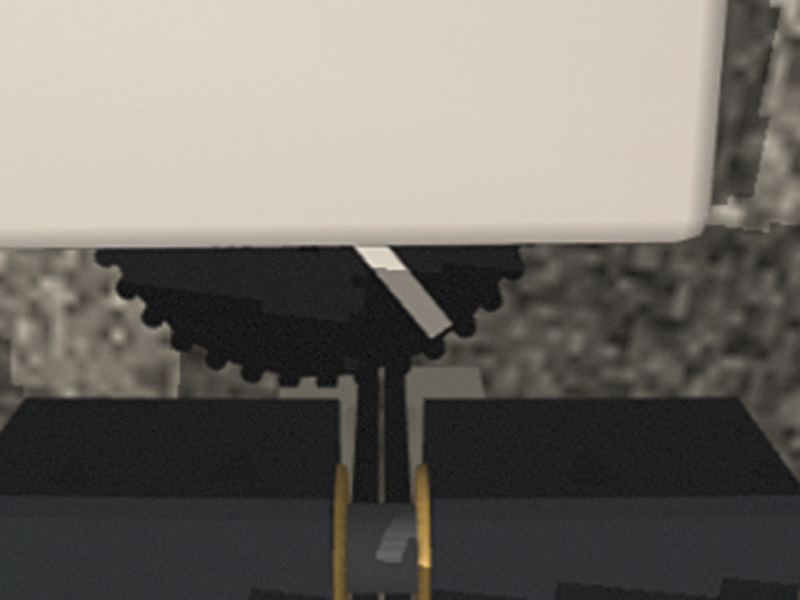

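Call:
drive_tool(
  plan=[
    [[0,-0.002,-0.0012],[0,0,0],0],
    [[0,-0.004,-0.0012],[0,0,0],0],
    [[0,-0.006,-0.0012],[0,0,0],0],
    [[0,-0.008,-0.0012],[0,0,0],0],
    [[0,-0.01,-0.0012],[0,0,0],0],
    [[0,-0.012,-0.0012],[0,0,0],0],
    [[0,-0.014,-0.0012],[0,0,0],0],
    [[0,-0.014,-0.0012],[0,0,0],0],
  ],
)

```text
clock: 7.08
tool_pos: [0.4843, 0.2079, 0.0242]
orientation: [-33.3, 89.9, 152.8]
force: [-7.4, -0.6, -0.1]
opening: 0.0004
```

```bash
cat >> h.py <<'E'
def crop(n,w,y0=140,x0=160):
    p,R,o=cur(); print(p.round(4),o["force"].round(1),o["clock"])
    im,c=look(n,w); cv2.imwrite(f"pics/{n}c.png",cv2.resize(im[y0:y0+240,x0:x0+320],(800,600),interpolation=cv2.INTER_CUBIC))
E
python3 - <<'E'
from h import *
crop("w4","b")
E
```

```text
[0.4843 0.2079 0.0242] [-7.4 -0.6 -0.1] 7.0833
wheel_b_axis [320.  204.5] 0.82 [0.5299 0.2099 0.028 ]
warmer_b [319.7  34.6] 0.62 [0.5951 0.2169 0.    ]
```

View pics/w4c.png

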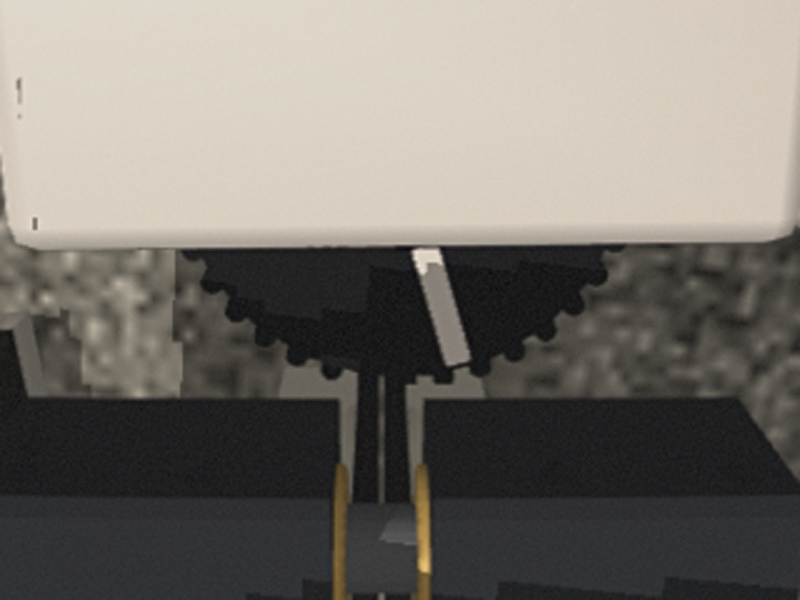

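Call:
drive_tool(
  plan=[
    [[0,-0.002,-0.001],[0,0,0],0],
    [[0,-0.004,-0.001],[0,0,0],0],
    [[0,-0.006,-0.001],[0,0,0],0],
    [[0,-0.006,-0.001],[0,0,0],0],
    [[0,-0.006,0.01],[0,0,0],0],
    [[0,-0.006,0.025],[0,0,0],0],
    [[0,-0.006,0.025],[0,0,0],0],
  ],
)

```text
clock: 7.87
tool_pos: [0.4577, 0.2111, 0.0256]
orientation: [-97.1, 89.9, 88.9]
force: [-0.4, -0.6, -1.0]
opening: 0.0005
```

```bash
python3 - <<'E'
from h import *
crop("w5","b",100)
E
```

```text
[0.4577 0.2111 0.0256] [-0.4 -0.6 -1. ] 7.8667
wheel_b_axis [335.8 136.2] 0.68 [0.5298 0.2101 0.028 ]
```

View pics/w5c.png

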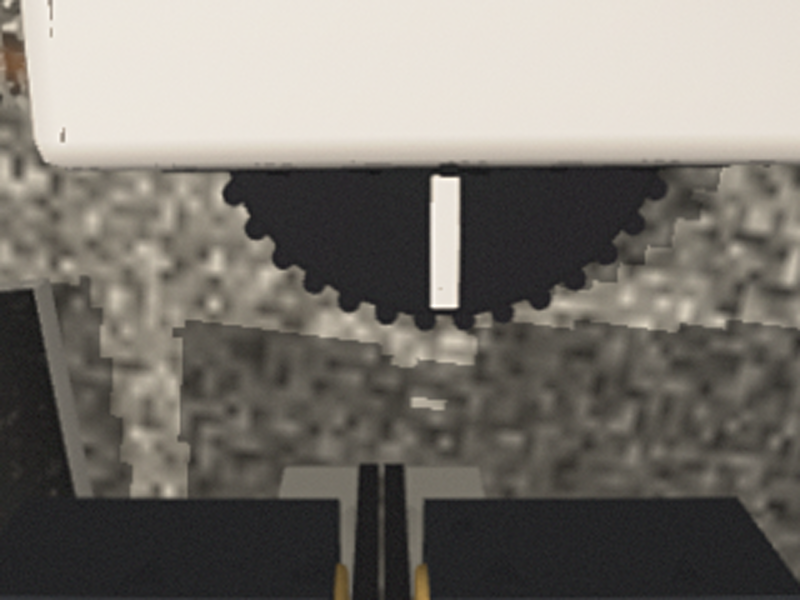

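```bash
python3 - <<'E'
from h import *
print(rel(at([.53,-.104],-14,.075,0,.14),goal(-14,True)))
E
```

```text
(array([-0.1154,  0.2957,  0.034 ]), array([20.08, -0.05,  0.15]))
```

Call:
drive_tool(
  plan=[
    [[-0.04,0,0],[0,0,0],0],
    [[-0.08,0,0],[0,0,0],0],
    [[-0.115,0,0],[0,0,0],0],
    [[-0.115,0.1,0.011],[20,0,0],0],
    [[-0.115,0.2,0.022],[20,0,0],0],
    [[-0.115,0.296,0.034],[20,0,0],0],
    [[-0.115,0.296,0.034],[20,0,0],0],
    [[-0.115,0.296,0.034],[20,0,0],0],
    [[-0.115,0.296,0.034],[20,0,0],0],
    [[-0.115,0.296,0.034],[20,0,0],0],
    [[-0.115,0.296,0.034],[20,0,0],0],
    [[-0.115,0.296,0.034],[20,0,0],0],
    [[-0.115,0.296,0.034],[20,0,0],0],
  ],
)

```text
clock: 9.15
tool_pos: [0.4578, -0.0868, 0.14]
orientation: [-110.8, 89.8, 55.1]
force: [0.4, 0.3, 0.5]
opening: 0.0005
```

```bash
python3 - <<'E'
from h import *
crop("w6","a",0)
E
```

```text
[ 0.4578 -0.0868  0.14  ] [0.4 0.3 0.5] 9.15
wheel_a_axis [306.3 127.1] 0.77 [ 0.526  -0.0993  0.028 ]
warmer_a [300.3  30.2] 0.95 [ 0.5883 -0.1104  0.    ]
```

View pics/w6c.png

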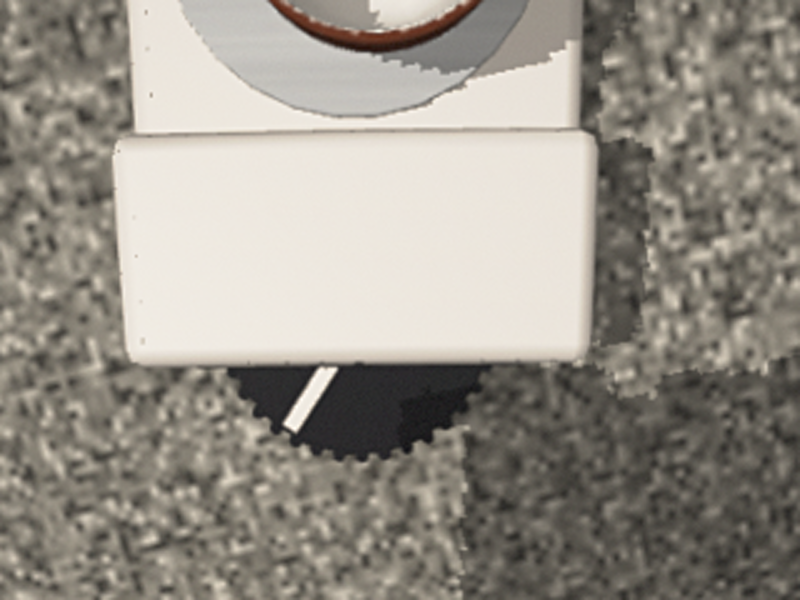

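```bash
python3 - <<'E'
from h import *
c=ctrl.get_calibration("wrist")
a,b=[ray("wrist",x,.046,c) for x in ([216,145.6],[392,144.8])]
print(np.degrees(np.arctan2(-(a-b)[0],(a-b)[1])))
s,e=[ray("wrist",x,.036,c) for x in([291.2,147.2],[276.4,172])]; an=np.degrees(np.arctan2((e-s)[1],-(e-s)[0])); print("bar",s,e,an,"yaw",34.4-an)
print("rim",ray("wrist",[306,184],.036,c))
print(rel(at([.527,-.0995],-13.5,.065,.010,.02),goal(-13.5,True)))
E
```

```text
-13.570258237540154
bar [ 0.51650157 -0.08531409  0.036     ] [ 0.5034922  -0.07205106  0.036     ] 45.55318454523681 yaw -11.153184545236812
rim [ 0.49132405 -0.08869495  0.036     ]
(array([ 0.1198, -0.0119, -0.0056]), array([-0.32, -0.04,  0.16]))
```

Call:
drive_tool(
  plan=[
    [[0.04,-0.012,-0.0056],[0,0,0],0],
    [[0.08,-0.012,-0.0056],[0,0,0],0],
    [[0.12,-0.012,-0.0056],[0,0,0],0],
    [[0.12,-0.012,-0.0056],[0,0,0],0],
    [[0.12,-0.012,-0.0056],[0,0,0],0],
    [[0.12,-0.012,-0.0056],[0,0,0],0],
  ],
)

```text
clock: 9.85
tool_pos: [0.4674, -0.0738, 0.0214]
orientation: [-122.8, 89.8, 43.5]
force: [-0.1, 0.9, 1.0]
opening: 0.0005
```

Call:
drive_tool(
  plan=[
    [[0,0,-0.008],[0,0,0],0],
    [[0,0,-0.016],[0,0,0],0],
    [[0,0,-0.018],[0,0,0],0],
    [[0,0,-0.018],[0,0,0],0],
  ],
)

```text
clock: 10.18
tool_pos: [0.4831, -0.0785, 0.0226]
orientation: [-60.2, 89.8, 106.0]
force: [-9.6, 3.3, 6.4]
opening: 0.0007
```

Call:
drive_tool(
  plan=[
    [[0,0.002,-0.0012],[0,0,0],0],
    [[0,0.004,-0.0012],[0,0,0],0],
    [[0,0.006,-0.0012],[0,0,0],0],
    [[0,0.008,-0.0012],[0,0,0],0],
    [[0,0.01,-0.0012],[0,0,0],0],
    [[0,0.012,-0.0012],[0,0,0],0],
    [[0,0.014,-0.0012],[0,0,0],0],
    [[0,0.014,-0.0012],[0,0,0],0],
  ],
)

```text
clock: 10.85
tool_pos: [0.4795, -0.0931, 0.0237]
orientation: [-30.9, 89.8, 135.3]
force: [-7.1, -1.2, 0.6]
opening: 0.0001
```

Call:
drive_tool(
  plan=[
    [[0,0.002,-0.001],[0,0,0],0],
    [[0,0.004,-0.001],[0,0,0],0],
    [[0,0.006,-0.001],[0,0,0],0],
    [[0,0.006,-0.001],[0,0,0],0],
    [[0,0.006,0.01],[0,0,0],0],
    [[0,0.006,0.025],[0,0,0],0],
    [[0,0.006,0.025],[0,0,0],0],
  ],
)

```text
clock: 11.43
tool_pos: [0.4525, -0.0928, 0.025]
orientation: [-59.6, 89.8, 106.4]
force: [-0.3, -0.9, 0.4]
opening: 0.0003
```

```bash
python3 - <<'E'
from h import *
crop("w7","a",100)
E
```

```text
[ 0.4525 -0.0928  0.025 ] [-0.3 -0.9  0.4] 11.4333
wheel_a_axis [278.1 132.2] 0.83 [ 0.5264 -0.0978  0.028 ]
```

View pics/w7c.png

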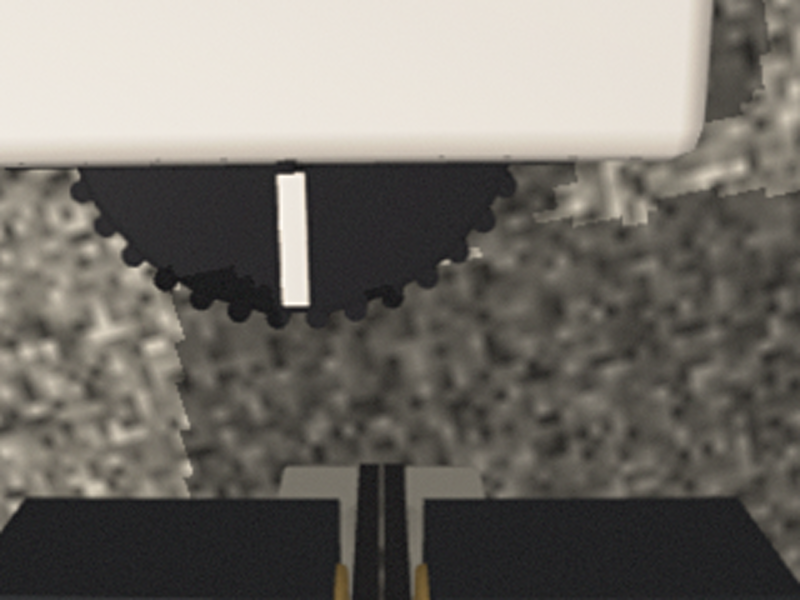

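Call:
drive_tool(
  plan=[
    [[-0.04,0,0],[0,0,0],0],
    [[-0.08,0,0.02],[0,0,0],0],
    [[-0.14,0,0.02],[0,0,0],0],
    [[-0.16,0,0.02],[0,0,0],0],
    [[-0.16,0,0.02],[0,0,0],0],
    [[-0.16,0,0.02],[0,0,0],0],
    [[-0.16,0,0.02],[0,0,0],0],
  ],
)

```text
clock: 12.22
tool_pos: [0.4361, -0.0884, 0.1853]
orientation: [-100.4, 89.8, 65.8]
force: [-0.1, 0.4, 0.3]
opening: 0.0002
```

```bash
python3 - <<'E'
from h import *
im=ctrl.snapshot("top"); b=ctrl.snapshot("scene")
o=np.zeros((600,800,3),np.uint8);o[:240]=cv2.resize(im[200:320,110:510],(800,240),interpolation=cv2.INTER_CUBIC);o[240:,:500]=cv2.resize(b[140:320,190:440],(500,360),interpolation=cv2.INTER_CUBIC)
cv2.imwrite("pics/end.png",o); print(cur()[2]["force"])
E
```

```text
[ 0.4766572  -0.24385707  0.21613469]
```

View pics/end.png

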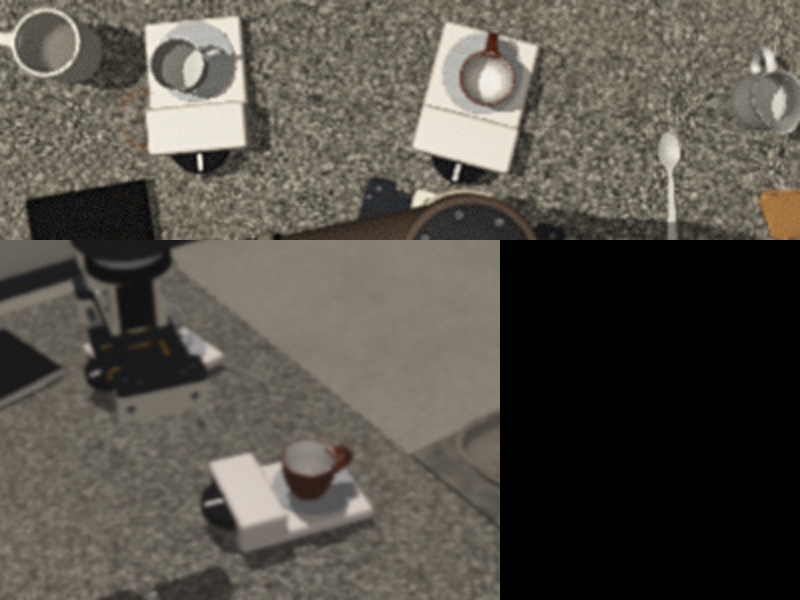

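The final views show both bars pointing straight out of their warmers' fronts, at (200,162) for b and (458,172) for a. The cups, mug, jug and spoon stand where they did at the start.

```bash
python3 -c "
from plant import ctrl
print(ctrl.close_job())"
```

```text
the job is handed in; nothing more can be done
None
```

Both cup warmers are on their middle setting, and I handed the job in at about 12 s of the 72 s allowed. I stroked each thumbwheel one click with the shut fingertips: wheel_b from +0.6 to 0 and wheel_a from -0.6 to 0. The pressing force was about 12 N at the ends of the moves.

- **Wheels:** after I backed off, the wrist views and the overhead view showed both white bars pointing straight out at the front. In its wrist view, wheel_a's bar leaned by about 2°. I put that down to camera perspective and did not check it further.
- **Surroundings:** the overhead view showed the cups, mug, jug and spoon where they were at the start. The arm was clear of everything and read under 1 N.
- **Disagreement:** for warmer_a's heading, the head's front edge gave -13.6° and the bar gave -11.2°. I used -13.5°.

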